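# Carry an angle from a finished part to a blank with a sliding bevel gauge

## Task

Slide the bevel gauge along its rail and swing its loose blade until the blade lies flat and firmly against the side of the finished steel part on the fixed pedestal, then lock the blade at that angle by turning the black wing knob clockwise until it is tight. With the angle locked, slide the gauge along its rail to the blank on the swivel pedestal and press the blade against the blank's side until the blank has turned to lie flat along the blade, so that it stands at the same angle as the finished part; turn the blank with the blade only, never with the gripper, press gently (about 10 N is plenty, 30 N is too much), leave the knob tight and do not disturb the other things on the bench.

Things in the scene. Friction and masses are not known exactly. Their poses are not given: they have to be found in the camera images.
- gauge_rail: Dark steel guide rail bolted to the table, 500 mm long (its y axis, along which the gauge slides), 45 mm wide (x), 22 mm high; its x axis points away from the robot, towards the blade's end and the two pedestals. Origin: centre of its underside, on the table.
- bevel_blade: Steel blade of the gauge. Origin: on its vertical hinge axis, over the rail's middle line, 43 mm above the table. Its x axis runs along the blade, a straight bar 36 to 150 mm from it, on a round head 72 mm across, 6 mm thick (y, centred on the axis), 43 to 63 mm above the table. It starts within 0.25 rad of square to the rail, swings 0.7 rad either way (friction 0.04 N m when unlocked) and stays where left.
- bevel_slide (a joint): Aluminium slide block that carries the blade and knob along the rail: m from the rail's middle, growing along the rail's y axis, limits -0.21 and 0.21. 60 mm (across the rail) x 72 mm, top 42 mm above the table. With blade and knob about 1.7 kg; friction about 1 N; it stays where it is left.
- lock_knob (a joint): Black wing knob on the hinge axis that clamps the blade: 0 = loose, grows clockwise seen from above, end stop 1.4 rad. It starts between 0 and 0.1, bites from about 0.35 and is tight beyond 1.0 rad (turning takes up to about 0.5 N m). Tight, it holds the blade against more than 1 N m. Let go, it may ease back a little, so turn it to about 1.3.
- knob_grip (a point): Middle of the knob's wing: an upright bar 46 mm long, 14 mm thick and 30 mm tall, from 70 to 100 mm above the table; this point is 87 mm above the table. Its y axis lies along the bar's length (along the rail when the knob is at 0), its x axis across the bar. The blade passes below it.
- master_part: Finished steel part with two dark holes on top, on a fixed dark pedestal (100 x 72 mm, 32 mm high). Origin: under its centre, on the table, 90 mm from the rail's middle line, 150 to 180 mm along it, at either end. Block 90 mm long (x axis = direction of its sides), 24 mm wide (y), 35 to 80 mm above the table; x is 0.1 to 0.33 rad counter-clockwise from the rail's x axis.
- blank_part: Plain steel blank without holes, the same size and height as the finished part (90 mm along x, the direction of its sides, 24 mm wide). It turns stiffly (friction about 0.05 N m, 0.8 rad either way) about the vertical axis through its middle and stays where left. Origin: on that axis, 32 mm above the table. It starts 0.02 to 0.20 rad clockwise from the rail's x axis.
- swivel_base: Fixed dark pedestal under the blank, 100 x 72 mm, 32 mm high, at the rail's other end from the finished part, 90 mm from the rail's middle line and 150 to 180 mm along it. Origin: centre of its underside; its x axis is along the rail's x axis.
- parallel_bar: Loose ground steel bar 18 x 110 x 14 mm beyond the blade's end, to be left alone. Origin: centre of its underside.
- dial_gauge: Loose round dial gauge, 56 mm across, 18 mm high, with a 50 mm stem, to be left alone. Origin: centre of its underside.
- hex_key: Loose L-shaped hex key 100 x 30 mm, 8 mm thick, lying between robot and rail, to be left alone. Origin: middle of its long arm, on the table.
- brass_hammer: Loose brass-headed hammer 220 mm long, to be left alone. Origin: under its middle, on the table.
- tool_holder: Loose steel tool holder, 63 mm across, 85 mm tall, to be left alone. Origin: centre of its underside.
- oil_bottle: White oil bottle 60 mm across, 160 mm tall, to be left alone. Origin: centre of its underside.
- v_block: Loose dark V-block 50 x 45 mm, 42 mm tall, to be left alone. Origin: centre of its underside.
Not all that is in view belongs to the job. Leave any orange or purple look-alike of the swivel_base alone.

How it is judged:
By the outcome, as a careful person would: the job done as asked, in the order asked, and still so for the second after the job is handed in, with the robot touching nothing.
It also fails if it takes over 69 s, if anything falls off the work surface, if the arm or the gripper's body presses on something with over 40 N, if the wrist force passes 120 N, or if a joint passes its speed limit or range.

## Robot

A 7-joint arm with a two-finger parallel gripper is mounted at the origin on the work surface. World frame = base frame: x ahead of the robot, y to its left, z up, the work surface at z = 0. Lengths are in m, angles in rad, forces in N, time in s.
With the tool pointing down it reaches from about 0.4 to 0.85 m from the base axis. Payload 10.4 kg.
Tool frame: the origin (TCP) lies at the very end of the fingers, on their centre line; the grasp point (between the pads) lies 19 mm behind it (ctrl.grip_point_offset is the distance from the TCP to the grasp point, in m); z points along the fingers, y is the line along which they close (so a half turn about z gives the same grasp; the last joint's range is limited). The gripper opens to 87 mm and grips with 3 to 60 N. Pads are 19 mm wide; open, the fingers measure 117 mm over their backs; the gripper's body (75 mm by 190 mm) begins 51 mm behind the grasp point.
Start: joints at [1.116, 0.332, -0.065, 1.46, 0.022, 1.35, -0.088], TCP at [0.262, -0.568, 0.223] pointing down, gripper open.
Joint ranges: [-2.6, 2.6], [-0.5, 2.12], [-1.47, 1.34], [0.16, 2.42], [-1.27, 4.41], [0.06, 2.06], [-2.6, 2.6]. Speed limits (rad/s): [2.22, 2.22, 2.79, 2.79, 3.14, 3.14, 3.14].

## Interface

Orientations are given as a unit quaternion [x, y, z, w].
In Python, from workcell import ctrl gives the robot as it stands.
- The arm moves only by the tool move_arm, never from a script. Its arguments are lists of equal length, an entry for each row: "translation": the shift along the tool's x, y, z in mm, a list of three; "twist": the turn about the tool's z in degrees; "gripper": the opening, from 0 (shut) to 1 (fully open). A call has 1 to 5 rows; each row is the pose to reach, as a shift and turn from the pose commanded when the call began, along the tool's axes at that moment; what a row does not reach only later rows make up. A row lasts 1/10 s, in which the tool goes at most 50 mm and 8.59 degrees, less where a joint would pass 70% of its speed; a pose out of reach is approached as far as the arm can. A call with a gripper value outside its range is refused whole. The fingers move at their own pace and stop on an object; "grip_force" is the grip in N (left out, the last holds). Time passes only in rows, so rows that repeat a pose let the fingers close. It gives the time, the measured TCP pose, the force, the opening and the grip force at its end, in the units of the state.
- ctrl.state(): the state, without advancing time (a new reading comes with each control period).
- ctrl.read_camera(name): name is "scene" or "top"; returns the picture (480x640x3 uint8, red, green, blue); there is no depth.
- ctrl.calibration(name): a dict with "intrinsics" (3x3 intrinsics, pixels), "dist" ([k1, k2, p1, p2, k3] as OpenCV has them; the pictures are not rectified), "R" (3x3) and "t" (3): a world point X has camera coordinates R X + t. Camera axes: x right, y down, z forward; pixel columns grow to the right and rows downward; lengths in m; the calibration is good to about 2 mm. A picture is of the moment at which its call begins. calibration takes no time and is no camera call.
- ctrl.job_done(): hands the job in; it is judged then, once.
The state is a dict: "clock": time; "qpos": joint angles; "joint_vel": joint speeds; "joint_efforts": joint torques, N m; "ee_pos": TCP position; "tool_rot": TCP orientation; "contact_force": force on the tool from outside, world axes, zero at the start; "torque": the same for the moment, N m; "gripper_width": finger opening in m; "gripper_force": force on a finger pad.
Only numpy, scipy, OpenCV 4.12 (cv2) and the standard library are available. Lean on these libraries where they do the work, as an engineer would, in place of code of your own. Each camera call takes 0.05 s, during which the arm holds its last target. There are 200 camera calls.

## Working session

There is one attempt and no reset: what is moved stays moved. The work goes in short steps, Python scripts to look and compute and a tool call to move; the robot and the scene stay as the last step left them, time stands still between calls to the robot, and variables do not carry over. Pictures are saved under pics/ and viewed, at most 11 in all, crops included, and the job is handed in when it is done.

Besides the shell and the picture viewer there is one more tool, called after "Emit:" in YAML: its name, and indented under it one key for each argument. move_arm: Moves the arm, as the interface text tells. Its arguments: {"type":"object","properties":{"translation":{"type":"array","items":{"type":"array","items":{"type":"number"}}},"twist":{"type":"array","items":{"type":"number"}},"gripper":{"type":"array","items":{"type":"number"}},"grip_force":{"type":"number"}},"required":["translation","twist","gripper"]}

```bash
mkdir -p pics; python3 - <<'E'
from workcell import ctrl
import cv2
for n in("top","scene"):
    cv2.imwrite(f"pics/{n}0.png",ctrl.read_camera(n)[:,:,::-1]); c=ctrl.calibration(n); print(n,c)
s=ctrl.state();print(s)
E
```

```text
top {'intrinsics': array([[435.78301929,   0.        , 322.85726425],
       [  0.        , 435.78301929, 244.61004608],
       [  0.        ,   0.        ,   1.        ]]), 'dist': array([-0.07457148,  0.        ,  0.        ,  0.        ,  0.        ]), 'R': array([[-9.79806175e-05, -9.99999399e-01, -1.09154205e-03],
       [-9.79068025e-01,  3.18094762e-04, -2.03533048e-01],
       [ 2.03533273e-01,  1.04875163e-03, -9.79067468e-01]]), 't': array([-0.05150484,  0.51912074,  0.99073662])}
scene {'intrinsics': array([[561.15476948,   0.        , 313.52012925],
       [  0.        , 561.15476948, 231.23059237],
       [  0.        ,   0.        ,   1.        ]]), 'dist': array([0.06119145, 0.        , 0.        , 0.        , 0.        ]), 'R': array([[ 0.11805071,  0.99294793, -0.01088304],
       [ 0.58440842, -0.07833214, -0.80767003],
       [-0.80282677,  0.08898588, -0.5895343 ]]), 't': array([-0.0168087 , -0.22303599,  1.65024066])}
{'clock': 0.1, 'qpos': array([ 1.11641301,  0.33275099, -0.06470942,  1.46084629,  0.02166663,
        1.34986334, -0.08849638]), 'joint_vel': array([-0.00164312, -0.00248797,  0.00021153, -0.00219224,  0.00010194,
        0.00027359, -0.0005485 ]), 'joint_efforts': array([ 2.04681688e-03, -6.24545717e+01,  2.52224109e-02, -3.90717602e+01,
       -6.13704720e-02,  3.66184185e-02,  1.29761261e-04]), 'ee_pos': array([ 0.26140313, -0.56735025,  0.22187483]), 'tool_rot': array([ 9.76780662e-01,  2.14240973e-01, -1.80566382e-04, -5.57136316e-04]), 'contact_force': array([0.31999039, 0.1974726 , 0.73701316]), 'torque': array([-0.0099789 , -0.01440701, -0.01103406]), 'gripper_force': 0.0, 'gripper_width': 0.08675589142262753}
```

View pics/top0.png

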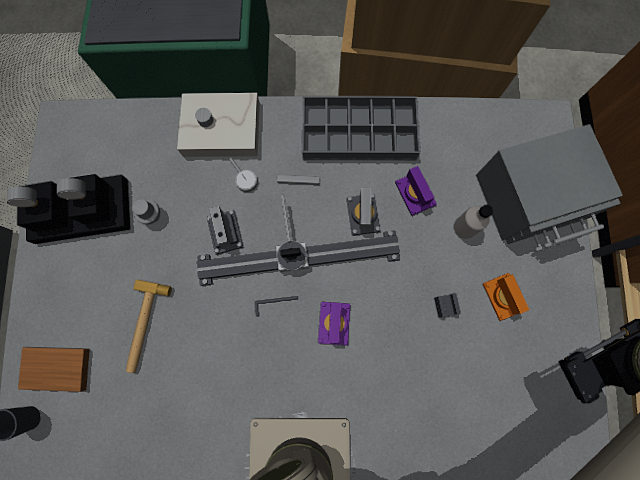

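View pics/scene0.png

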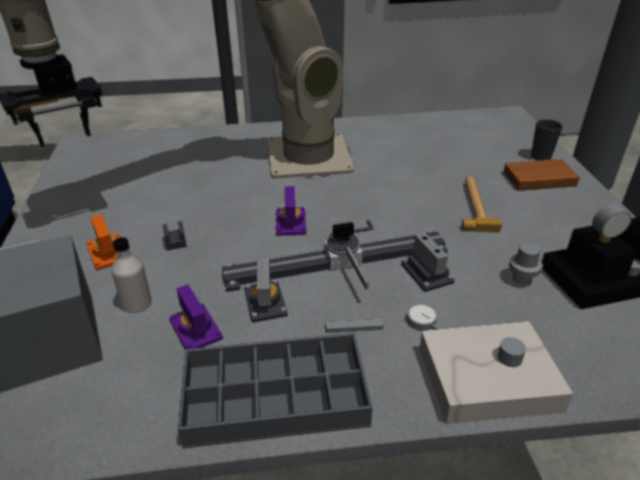

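The top view shows the rail from about (198,270) to (398,245) and the knob near (291,252). The holed master is at (223,230) and the blank at (365,210). I'll enlarge this area.

```bash
python3 - <<'E'
import cv2
a=cv2.imread("pics/top0.png")[170:290,190:410]
a=cv2.convertScaleAbs(cv2.resize(a,None,fx=3.6,fy=3.6,interpolation=cv2.INTER_CUBIC),alpha=1.4)
cv2.imwrite("pics/c0.png",a)
E
```

```text
(no output)
```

View pics/c0.png

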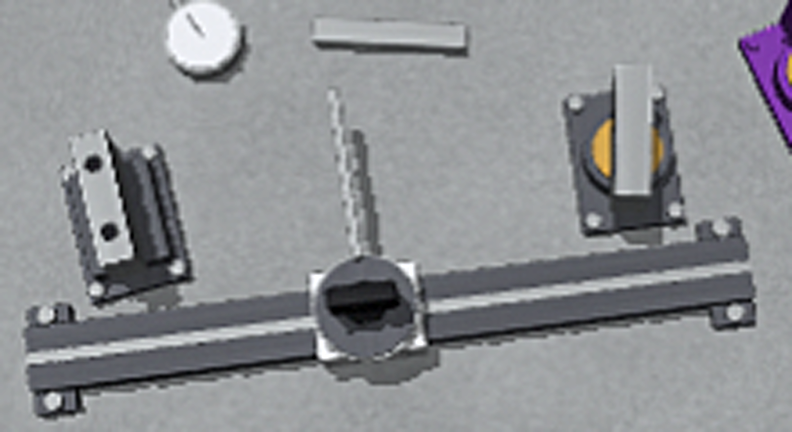

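```bash
cat > h.py <<'E'
import numpy as np, cv2
from workcell import ctrl
def w(n,px,z):
    c=ctrl.calibration(n);p=cv2.undistortPoints(np.array(px,float).reshape(-1,1,2),c["intrinsics"],c["dist"]).reshape(-1,2)
    d=np.c_[p,np.ones(len(p))]@c["R"]; o=-c["R"].T@c["t"]
    return o[:2]+d[:,:2]*((z-o[2])/d[:,2])[:,None]
def cr(px,x0=190,y0=170,f=3.6): return (np.array(px,float)+.5)/f-.5+[x0,y0]
def ang(v): return np.arctan2(v[1],v[0])
def tool():
    from scipy.spatial.transform import Rotation as R
    s=ctrl.state(); return s["ee_pos"],R.from_quat(s["tool_rot"]).as_matrix()
E
python3 - <<'E'
from h import *
np.set_printoptions(precision=4,suppress=True)
r=w("top",cr([[27,358],[748,265]]),.022);print("rail",r,np.linalg.norm(r[0]-r[1]),r.mean(0))
c=r.mean(0);y=r[0]-r[1];y/=np.linalg.norm(y);x=np.array([y[1],-y[0]]);print("xaxis",x,ang(x))
def rep(n,p): q=np.array(p)-c;print(n,p,"rail",q@x,q@y)
for n,q in(("master",[[72,140],[105,130],[133,262],[98,272]]),("blank",[[615,65],[652,65],[650,193],[614,195]])):
    p=w("top",cr(q),.080);d=p[0]+p[1]-p[2]-p[3];rep(n,p.mean(0));print(" ang",ang(d)-ang(x),"len",np.linalg.norm(d)/2,"wid",np.linalg.norm(p[0]+p[3]-p[1]-p[2])/2)
p=w("top",cr([[330,92],[337,92],[375,250],[355,250]]),.063);rep("tip",(p[0]+p[1])/2);rep("root",(p[2]+p[3])/2);print(ang(p[0]+p[1]-p[2]-p[3])-ang(x))
p=w("top",cr([[328,284],[398,280]]),.1);print("wing",p,np.linalg.norm(p[0]-p[1]),ang(p[0]-p[1])-ang(y))
rep("wing",w("top",cr([[364,291]]),.1)[0])
p=w("top",cr([[365,307]]),.063);rep("head",p[0])
p=w("top",cr([[314,271],[418,263],[425,345],[321,359]]),.042);rep("slide",p.mean(0))
E
```

```text
rail [[ 0.4643  0.2574]
 [ 0.529  -0.2362]] 0.49779610438856814 [0.4967 0.0106]
xaxis [0.9915 0.13  ] 0.13036019355264633
master [0.5603 0.1967] rail 0.08733631271988357 0.17623477880599042
 ang 0.11534975337318584 len 0.09230053370806644 wid 0.023208424117732
blank [ 0.6088 -0.153 ] rail 0.08992436908956727 -0.1767544179173776
 ang -0.1627624489961537 len 0.08895711894024882 wid 0.02420200389643566
tip [0.64   0.0472] rail 0.14691520469606756 0.01762372860806538
root [0.5306 0.0242] rail 0.035389880701812704 0.009031454117635982
0.0768913659087086
wing [[0.5003 0.0445]
 [0.5029 0.0001]] 0.0444905059889238 -0.07238452234865922
wing [0.4958 0.0216] rail 0.0005599465440597278 0.011007813694492974
head [0.4923 0.0236] rail -0.0026721978468382947 0.013452104795939087
slide [0.4946 0.0221] rail -0.0005737726522256785 0.011719935978243631
```

```bash
cat >> h.py <<'E'
C=np.array([.4967,.0106]);A=.1304
def go(rx,ry,z,yaw=0):
    "target in rail frame: shift in tool mm, twist deg (yaw=0: tool y along rail x; + ccw)"
    p,R=tool();X=np.array([np.cos(A),np.sin(A)]);Y=np.array([-X[1],X[0]])
    t=np.r_[C+rx*X+ry*Y,z]; cur=np.arctan2(R[1,1],R[0,1])
    tw=-np.degrees((A+yaw-cur+np.pi)%(2*np.pi)-np.pi)
    q=p[:2]-C;print("target",t.round(3),"shift mm",(R.T@(t-p)*1000).round(1),"twist",tw.round(2),"now rail",(q@X).round(4),(q@Y).round(4),p[2].round(4))
E
python3 -c "
from h import *
go(0,-.055,.20)"
```

```text
target [ 0.504 -0.044  0.2  ] shift mm [ 439.3 -373.9   22.3] twist -72.73 now rail -0.3085 -0.5424 0.2219
```

Emit:
move_arm:
  translation:
    - [37, -31, 0]
    - [73, -62, 0]
    - [110, -94, 0]
    - [146, -125, 0]
    - [183, -156, 0]
  twist: [-6, -12, -18, -24, -30]
  gripper: [0, 0, 0, 0, 0]
  grip_force: 20

```text
clock: 0.6
ee_pos: [0.3627, -0.3475, 0.2223]
tool_rot: [0.887, 0.462, -0.0, -0.0]
contact_force: [1.5, -1.0, 0.2]
gripper_width: 0.0548
gripper_force: 0.0
```

```bash
python3 -c "
from h import *
go(0,-.055,.20)"
```

```text
target [ 0.504 -0.044  0.2  ] shift mm [329.6 -58.6  22.2] twist -42.5 now rail -0.1794 -0.3376 0.2223
```

Emit:
move_arm:
  translation:
    - [47, -8, 4]
    - [94, -17, 9]
    - [141, -25, 13]
    - [188, -33, 17]
    - [235, -42, 22]
  twist: [-8.5, -17, -25.5, -34, -42.5]
  gripper: [0, 0, 0, 0, 0]

```text
clock: 1.1
ee_pos: [0.4642, -0.1315, 0.2004]
tool_rot: [0.659, 0.752, -0.0, 0.0]
contact_force: [0.4, -0.5, 0.8]
gripper_width: 0.015
gripper_force: 0.0
```

```bash
python3 -c "
from h import *
go(0,-.055,.034)"
```

```text
target [ 0.504 -0.044  0.034] shift mm [ 81.6  50.8 166.4] twist 0.11 now rail -0.0507 -0.1366 0.2004
```

Emit:
move_arm:
  translation:
    - [40, 25, 0]
    - [82, 51, 10]
    - [82, 51, 60]
    - [82, 51, 110]
    - [82, 51, 140]
  twist: [0, 0, 0, 0, 0]
  gripper: [0, 0, 0, 0, 0]

```text
clock: 1.6
ee_pos: [0.5021, -0.045, 0.057]
tool_rot: [0.661, 0.751, -0.001, -0.002]
contact_force: [0.1, 0.2, 0.6]
gripper_width: 0.0004
gripper_force: 0.0
```

Emit:
move_arm:
  translation:
    - [0, 0, 15]
    - [0, 0, 26]
    - [0, 0, 26]
    - [5, 0, 26]
    - [10, 0, 26]
  twist: [0, 0, 0, 0, 0]
  gripper: [0, 0, 0, 0, 0]

```text
clock: 2.1
ee_pos: [0.5039, -0.0353, 0.036]
tool_rot: [0.661, 0.75, 0.001, 0.001]
contact_force: [0.2, 0.8, -0.1]
gripper_width: 0.0004
gripper_force: 0.0
```

```bash
python3 -c "
from h import *
go(0,.09,.034);print(ctrl.state()['contact_force'])"
```

```text
target [0.485 0.1   0.034] shift mm [136.4  -1.8   1.9] twist -0.25 now rail 0.0012 -0.0464 0.036
[ 0.24634202  0.77820163 -0.08984662]
```

Emit:
move_arm:
  translation:
    - [8, 0, 2]
    - [20, 0, 2]
    - [34, 0, 2]
    - [48, 0, 2]
    - [62, 0, 2]
  twist: [0, 0, 0, 0, 0]
  gripper: [0, 0, 0, 0, 0]

```text
clock: 2.6
ee_pos: [0.4949, 0.0276, 0.0327]
tool_rot: [0.661, 0.751, 0.0, 0.0]
contact_force: [0.4, -1.5, -0.2]
gripper_width: 0.0006
gripper_force: 0.8
```

Emit:
move_arm:
  translation:
    - [14, 0, 0]
    - [28, 0, 0]
    - [40, 0, 0]
    - [50, 0, 0]
    - [58, 0, 0]
  twist: [0, 0, 0, 0, 0]
  gripper: [0, 0, 0, 0, 0]

```text
clock: 3.1
ee_pos: [0.4874, 0.0845, 0.0324]
tool_rot: [0.661, 0.751, -0.0, -0.0]
contact_force: [-0.4, -0.0, 0.5]
gripper_width: 0.0005
gripper_force: 0.8
```

Emit:
move_arm:
  translation:
    - [5, 0, 0]
    - [8, 0, 0]
    - [10, 0, 0]
    - [10, 0, 0]
    - [10, 0, 0]
  twist: [0, 0, 0, 0, 0]
  gripper: [0, 0, 0, 0, 0]

```text
clock: 3.6
ee_pos: [0.4866, 0.0932, 0.0325]
tool_rot: [0.661, 0.75, 0.0, 0.0]
contact_force: [-0.2, 0.1, 0.1]
gripper_width: 0.0003
gripper_force: 0.0
```

```bash
python3 - <<'E'
from h import *
a=ctrl.read_camera("top")[175:285,185:345,::-1]
cv2.imwrite("pics/c1.png",cv2.convertScaleAbs(cv2.resize(a,None,fx=5,fy=5,interpolation=cv2.INTER_CUBIC),alpha=1.4))
go(.085,.03,.046)
E
```

```text
target [0.577 0.051 0.046] shift mm [-52.8  84.6 -13.5] twist -0.26 now rail 0.0007 0.0832 0.0325
```

View pics/c1.png

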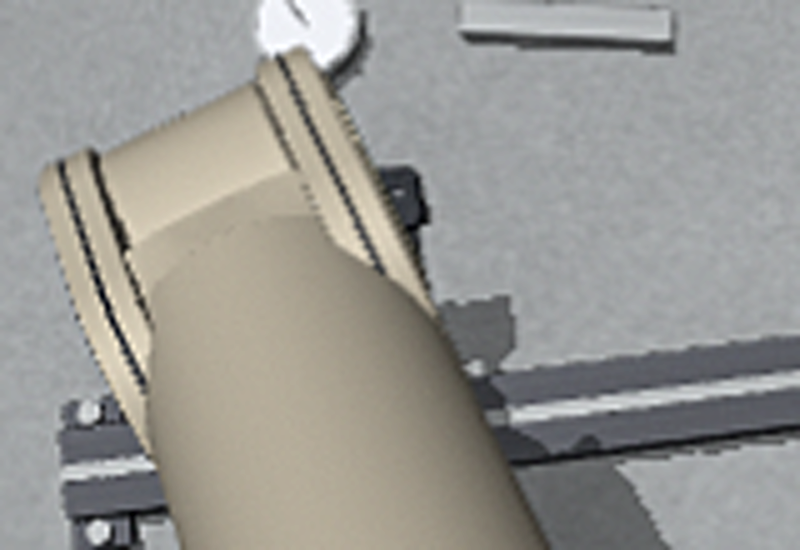

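The arm hides the gauge in this view; only the rail's two ends show. I'll step back, move out to the blade and use the scene camera from there.

Emit:
move_arm:
  translation:
    - [-35, 0, 0]
    - [-60, 25, -10]
    - [-60, 60, -13]
    - [-53, 85, -13]
    - [-53, 85, -13]
  twist: [0, 0, -3, -7, -7]
  gripper: [0, 0, 0, 0, 0]

```text
clock: 4.15
ee_pos: [0.58, 0.0525, 0.0457]
tool_rot: [0.613, 0.79, 0.001, 0.0]
contact_force: [-0.4, -0.2, 0.3]
gripper_width: 0.0008
gripper_force: 0.0
```

```bash
python3 - <<'E'
from h import *
a=ctrl.read_camera("scene")[200:310,310:470,::-1]
cv2.imwrite("pics/c2.png",cv2.convertScaleAbs(cv2.resize(a,None,fx=5,fy=5,interpolation=cv2.INTER_CUBIC),alpha=1.4))
go(.085,.13,.046,.115)
E
```

```text
target [0.564 0.151 0.046] shift mm [98.9 10.5 -0.6] twist 0.19 now rail 0.0862 0.0306 0.0453
```

View pics/c2.png

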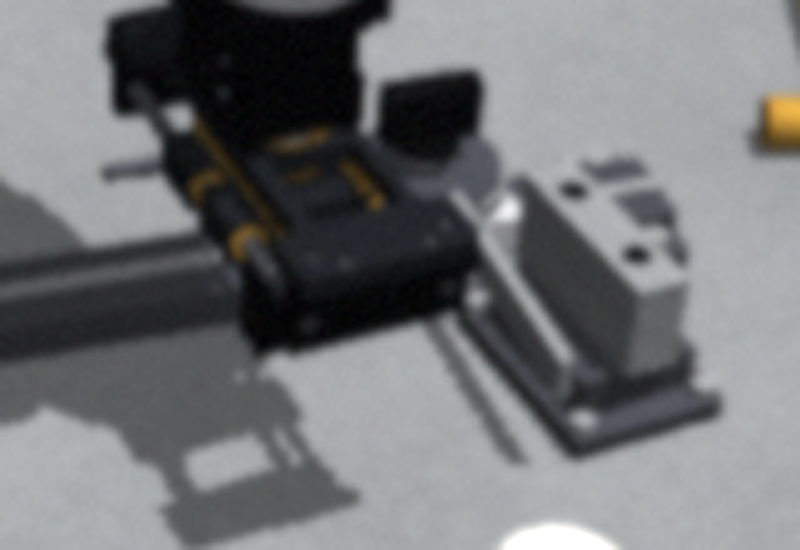

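The knob, blade and master are visible. The blade, from (460,195) to (570,390), stands about 10 mm clear of the master's side. I'll close in, then push it gently.

Emit:
move_arm:
  translation:
    - [20, 2, 0]
    - [45, 5, 0]
    - [65, 7, 0]
    - [79, 9, 0]
    - [84, 9, 0]
  twist: [0, 0, 0, 0, 0]
  gripper: [0, 0, 0, 0, 0]

```text
clock: 4.7
ee_pos: [0.5648, 0.1364, 0.0456]
tool_rot: [0.613, 0.79, -0.0, -0.0]
contact_force: [-0.2, -0.6, 0.4]
gripper_width: 0.0004
gripper_force: 0.0
```

Emit:
move_arm:
  translation:
    - [3, 0, 0]
    - [6, 1, 0]
    - [9, 1, 0]
    - [12, 1, 0]
    - [15, 2, 0]
  twist: [0, 0, 0, 0, 0]
  gripper: [0, 0, 0, 0, 0]

```text
clock: 5.2
ee_pos: [0.5638, 0.1499, 0.0455]
tool_rot: [0.614, 0.789, -0.0, 0.0]
contact_force: [-0.5, -0.0, -0.2]
gripper_width: 0.0003
gripper_force: 0.3
```

Emit:
move_arm:
  translation:
    - [2, 0, 0]
    - [4, 0, 0]
    - [6, 1, 0]
    - [8, 1, 0]
    - [10, 1, 0]
  twist: [0, 0, 0, 0, 0]
  gripper: [0, 0, 0, 0, 0]

```text
clock: 5.7
ee_pos: [0.563, 0.1591, 0.0456]
tool_rot: [0.614, 0.789, -0.0, 0.001]
contact_force: [4.2, -5.6, -0.8]
gripper_width: 0.0009
gripper_force: 2.9
```

```bash
python3 - <<'E'
from h import *
go(.085,.148,.046,.115);print(ctrl.state()['contact_force'])
E
```

```text
target [0.562 0.168 0.046] shift mm [ 9.3  1.  -0.4] twist 0.13 now rail 0.0851 0.1386 0.0456
[ 4.1717914  -5.56091981 -0.77045021]
```

```bash
python3 - <<'E'
from h import *
a=ctrl.read_camera("scene")[220:300,370:470,::-1]
cv2.imwrite("pics/c3.png",cv2.convertScaleAbs(cv2.resize(a,None,fx=7,fy=7,interpolation=cv2.INTER_CUBIC),alpha=1.6))
print(ctrl.state()['contact_force'])
E
```

```text
[ 1.13256919 -1.39425924 -0.25747549]
```

View pics/c3.png

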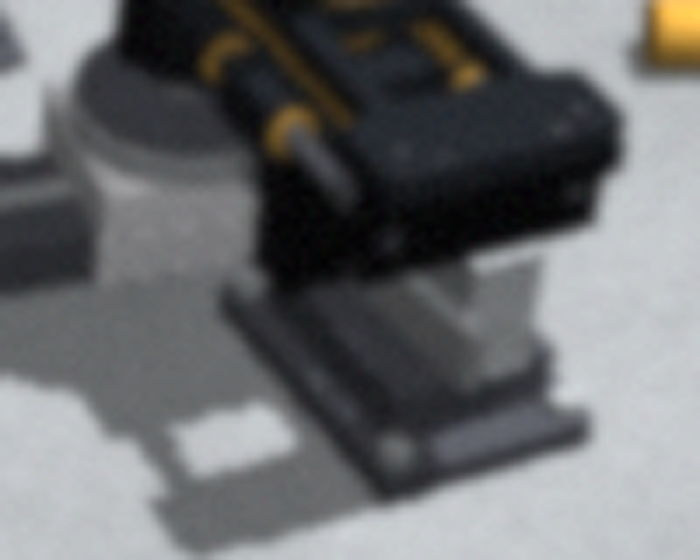

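The blade tip meets the master near (450,330). The slide still lags behind, around (170,220). I'll keep pushing slowly.

Emit:
move_arm:
  translation:
    - [1.5, 0, 0]
    - [3, 0, 0]
    - [4, 0, 0]
    - [5, 1, 0]
    - [5, 1, 0]
  twist: [0, 0, 0, 0, 0]
  gripper: [0, 0, 0, 0, 0]

```text
clock: 6.25
ee_pos: [0.5626, 0.1644, 0.0457]
tool_rot: [0.614, 0.789, -0.0, 0.001]
contact_force: [2.2, -4.3, -0.0]
gripper_width: 0.0006
gripper_force: 2.7
```

```bash
python3 - <<'E'
from h import *
go(.085,.148,.046,.115);print(ctrl.state()['contact_force'])
E
```

```text
target [0.562 0.168 0.046] shift mm [ 4.1  0.1 -0.3] twist 0.13 now rail 0.0854 0.1439 0.0457
[ 2.24694345 -4.30944133 -0.00611443]
```

Emit:
move_arm:
  translation:
    - [1, 0, 0]
    - [2, 0, 0]
    - [3, 0, 0]
    - [3, 0, 0]
    - [3, 0, 0]
  twist: [0, 0, 0, 0, 0]
  gripper: [0, 0, 0, 0, 0]

```text
clock: 6.75
ee_pos: [0.5626, 0.1645, 0.0457]
tool_rot: [0.615, 0.788, -0.001, 0.002]
contact_force: [3.5, -12.0, 2.9]
gripper_width: 0.0007
gripper_force: 6.4
```

```bash
python3 - <<'E'
from h import *
go(.085,.148,.046,.115);print(ctrl.state()['contact_force'])
E
```

```text
target [0.562 0.168 0.046] shift mm [ 4.   0.1 -0.3] twist 0.01 now rail 0.0854 0.144 0.0457
[  3.53740483 -11.99886801   2.91571342]
```

It's firmly seated: 12 N with no further travel. I'll back straight off along the normal, lift and look.

Emit:
move_arm:
  translation:
    - [-6, 0, 0]
    - [-20, 0, 0]
    - [-45, 0, 0]
    - [-60, 0, -40]
    - [-60, 0, -90]
  twist: [0, 0, 0, 0, 0]
  gripper: [0, 0, 0, 0, 0.5]

```text
clock: 7.25
ee_pos: [0.5751, 0.1063, 0.1343]
tool_rot: [0.615, 0.788, -0.002, -0.002]
contact_force: [0.6, 0.1, 0.3]
gripper_width: 0.0035
gripper_force: 0.0
```

Emit:
move_arm:
  translation:
    - [-45, 0, -30]
    - [-90, 0, -40]
    - [-135, 0, -40]
    - [-180, 0, -40]
    - [-200, 0, -40]
  twist: [0, 2, 5, 7, 7]
  gripper: [0.5, 0.5, 0.5, 0.5, 0.5]

```text
clock: 7.75
ee_pos: [0.6254, -0.0898, 0.1752]
tool_rot: [0.663, 0.748, -0.001, 0.0]
contact_force: [-0.3, -0.1, -0.3]
gripper_width: 0.0393
gripper_force: 0.0
```

```bash
python3 - <<'E'
from h import *
a=ctrl.read_camera("top")[185:285,190:320,::-1]
cv2.imwrite("pics/c4.png",cv2.convertScaleAbs(cv2.resize(a,None,fx=6,fy=6,interpolation=cv2.INTER_CUBIC),alpha=1.6))
go(0,.148,.150)
E
```

```text
target [0.477 0.157 0.15 ] shift mm [ 265.1 -117.5   24.4] twist -0.67 now rail 0.1145 -0.1184 0.1749
```

View pics/c4.png

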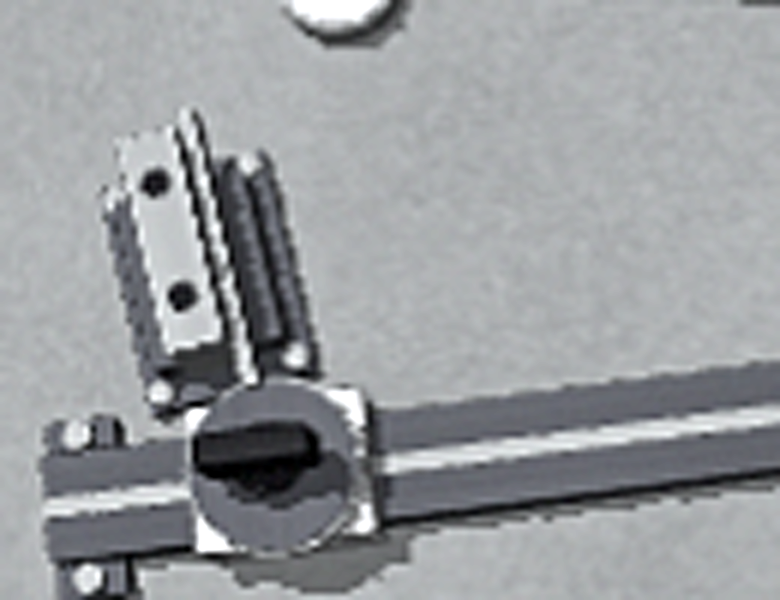

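The blade runs from (190,115) to (250,375), flush along the master's right side. The wing is at (255,445) and the head's centre at (277,466).

```bash
python3 - <<'E'
from h import *
np.set_printoptions(precision=4,suppress=True)
x=np.array([np.cos(A),np.sin(A)]);y=np.array([-x[1],x[0]])
def P(q,z): return (w("top",cr(q,190,185,6),z)-C)@np.c_[x,y]
p=P([[193,433],[312,422],[318,450],[197,464]],.1);print("wing",p,p.mean(0),ang((p[0]-p[1])@np.array([[0,-1],[1,0]]).T))
print("head",P([[277,466]],.063))
p=P([[187,112],[250,375]],.063);print("blade",p,ang(p[0]-p[1]))
p=P([[122,142],[174,128],[220,338],[170,353]],.08);print("master",p.mean(0),ang(p[0]+p[1]-p[2]-p[3]), ang(p[1]-p[2]))
go(0,.145,.150)
E
```

```text
wing [[ 0.0065  0.1692]
 [ 0.0049  0.1236]
 [-0.0062  0.1224]
 [-0.0056  0.1687]] [-0.0001  0.146 ] 3.1050936564334806
head [[-0.0032  0.1451]]
blade [[0.1465 0.1686]
 [0.0346 0.1525]] 0.14331823846256883
master [0.0893 0.1756] 0.13235461417833683 0.12636330631112266
target [0.478 0.154 0.15 ] shift mm [ 262.1 -117.5   24.4] twist -0.67 now rail 0.1145 -0.1184 0.1749
```

Emit:
move_arm:
  translation:
    - [46, -18, 0]
    - [92, -38, 0]
    - [138, -60, 0]
    - [184, -82, 0]
    - [228, -100, 10]
  twist: [0, 0, 1, 1, 1]
  gripper: [0.5, 0.5, 0.5, 0.5, 0.5]

```text
clock: 8.3
ee_pos: [0.4966, 0.131, 0.1666]
tool_rot: [0.667, 0.745, 0.001, 0.001]
contact_force: [0.4, 0.9, -0.7]
gripper_width: 0.0434
gripper_force: 0.0
```

```bash
python3 - <<'E'
from h import *
go(0,.1455,.071,-.03)
E
```

```text
target [0.478 0.155 0.071] shift mm [ 25.7 -16.3  95.5] twist 0.52 now rail 0.0156 0.1194 0.1666
```

Emit:
move_arm:
  translation:
    - [26, -16, 0]
    - [26, -16, 20]
    - [26, -16, 50]
    - [26, -16, 50]
    - [26, -16, 50]
  twist: [0, 0.5, 0.5, 0.5, 0.5]
  gripper: [0.5, 0.5, 0.5, 0.5, 0.5]

```text
clock: 8.8
ee_pos: [0.4786, 0.1534, 0.116]
tool_rot: [0.671, 0.742, -0.0, -0.001]
contact_force: [1.3, -0.0, 0.9]
gripper_width: 0.0435
gripper_force: 0.0
```

```bash
python3 - <<'E'
from h import *
go(0,.1455,.071,-.03)
E
```

```text
target [0.478 0.155 0.071] shift mm [ 1.5 -0.7 45. ] twist 0.01 now rail 0.0007 0.1439 0.116
```

Centred. I'll descend and close gently at first.

Emit:
move_arm:
  translation:
    - [1.5, -0.5, 20]
    - [1.5, -0.5, 40]
    - [1.5, -0.5, 45]
    - [1.5, -0.5, 45]
    - [1.5, -0.5, 45]
  twist: [0, 0, 0, 0, 0]
  gripper: [0.5, 0.5, 0.5, 0.3, 0]
  grip_force: 10

```text
clock: 9.3
ee_pos: [0.4791, 0.155, 0.0721]
tool_rot: [0.671, 0.742, 0.001, 0.0]
contact_force: [0.7, -0.3, 0.8]
gripper_width: 0.0345
gripper_force: 0.0
```

Emit:
move_arm:
  translation:
    - [0, 0, 0]
    - [0, 0, 0]
    - [0, 0, 0]
    - [0, 0, 0]
  twist: [0, 0, 0, 0]
  gripper: [0, 0, 0, 0]

```text
clock: 9.7
ee_pos: [0.4777, 0.1547, 0.0711]
tool_rot: [0.671, 0.742, -0.001, -0.0]
contact_force: [-4.6, -0.5, 6.5]
gripper_width: 0.0141
gripper_force: 10.0
```

```bash
python3 - <<'E'
from h import *
go(0,.1455,.071,-.03);s=ctrl.state();print(s['contact_force'],s['torque'])
E
```

```text
target [0.478 0.155 0.071] shift mm [0.2 0.1 0.1] twist 0.01 now rail -0.0001 0.1453 0.0711
[-4.6268942  -0.51408356  6.53933312] [-0.3247885   1.12877317  0.17455694]
```

Emit:
move_arm:
  translation:
    - [0, 0, 0]
    - [0, 0, 0]
    - [0, 0, 0]
    - [0, 0, 0]
    - [0, 0, 0]
  twist: [0, 5, 11, 17, 22]
  gripper: [0, 0, 0, 0, 0]
  grip_force: 50

```text
clock: 10.2
ee_pos: [0.4775, 0.1547, 0.0712]
tool_rot: [0.801, 0.599, -0.001, -0.0]
contact_force: [-6.2, -1.5, 8.5]
gripper_width: 0.0137
gripper_force: 50.0
```

```bash
python3 - <<'E'
from h import *
go(0,.1455,.071,-1.3);s=ctrl.state();print(s['contact_force'],s['torque'],s['qpos'])
E
```

```text
target [0.478 0.155 0.071] shift mm [0.2 0.2 0.2] twist 50.55 now rail -0.0003 0.1454 0.0712
[-6.19231298 -1.47654857  8.49100977] [-0.37376335  1.34909508  0.24944291] [ 0.18157297  0.27808482 -0.65299081  1.92245883  0.19899792  1.00677454
 -0.84760133]
```

Emit:
move_arm:
  translation:
    - [0, 0, 0]
    - [0, 0, 0]
    - [0, 0, 0]
    - [0, 0, 0]
    - [0, 0, 0]
  twist: [5, 10, 15, 20, 25]
  gripper: [0, 0, 0, 0, 0]

```text
clock: 10.7
ee_pos: [0.4774, 0.1548, 0.0712]
tool_rot: [0.911, 0.411, -0.001, 0.0]
contact_force: [-6.6, -1.1, 8.7]
gripper_width: 0.014
gripper_force: 50.0
```

Emit:
move_arm:
  translation:
    - [0, 0, 0]
    - [0, 0, 0]
    - [0, 0, 0]
    - [0, 0, 0]
    - [0, 0, 0]
  twist: [6, 12, 18, 24, 26.5]
  gripper: [0, 0, 0, 0, 0]

```text
clock: 11.2
ee_pos: [0.4772, 0.1549, 0.0712]
tool_rot: [0.981, 0.192, -0.001, 0.0]
contact_force: [-7.1, -0.7, 8.4]
gripper_width: 0.0137
gripper_force: 50.0
```

Emit:
move_arm:
  translation:
    - [0, 0, 0]
    - [0, 0, 0]
  twist: [0, 0]
  gripper: [0, 0]

```text
clock: 11.4
ee_pos: [0.4772, 0.1549, 0.0711]
tool_rot: [0.981, 0.193, -0.001, 0.0]
contact_force: [-7.7, -1.4, 8.7]
gripper_width: 0.0137
gripper_force: 50.0
```

```bash
python3 - <<'E'
from h import *
go(0,.1455,.071,-1.3);s=ctrl.state();print(s['contact_force'],s['torque'],s['gripper_width'])
a=ctrl.read_camera("scene")[210:290,370:470,::-1]
cv2.imwrite("pics/c5.png",cv2.convertScaleAbs(cv2.resize(a,None,fx=7,fy=7,interpolation=cv2.INTER_CUBIC),alpha=1.6))
E
```

```text
target [0.478 0.155 0.071] shift mm [0.5 0.3 0.1] twist -0.69 now rail -0.0006 0.1456 0.0711
[-7.74104004 -1.3991084   8.69401527] [-0.19356773  1.67802353  0.19938394] 0.013738635055396927
```

View pics/c5.png

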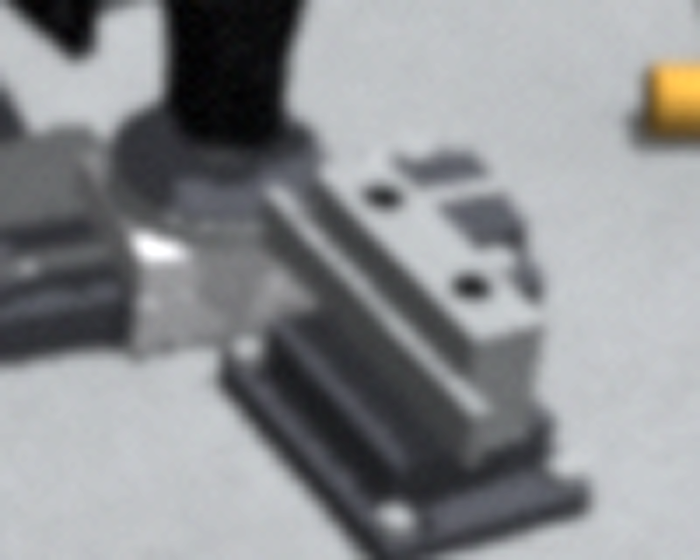

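The blade still lies flush on the master, from (270,195) to (485,410), and the knob is turned to about 1.3.

```bash
python3 - <<'E'
from h import *
go(-.0003,-.1544,.071,-1.3)
E
```

```text
target [ 0.516 -0.143  0.071] shift mm [-76.5 290.1   0.3] twist -0.69 now rail -0.0006 0.1456 0.0711
```

Emit:
move_arm:
  translation:
    - [-1.5, 6, 0]
    - [-5, 18, 0]
    - [-9, 35, 0]
    - [-14, 53, 0]
    - [-19, 71, 0]
  twist: [0, 0, 0, 0, 0]
  gripper: [0, 0, 0, 0, 0]

```text
clock: 11.95
ee_pos: [0.4869, 0.0818, 0.0712]
tool_rot: [0.981, 0.193, -0.001, -0.0]
contact_force: [-3.7, 0.8, 5.3]
gripper_width: 0.0139
gripper_force: 50.0
```

Emit:
move_arm:
  translation:
    - [-5, 18, 0]
    - [-9, 36, 0]
    - [-14, 54, 0]
    - [-19, 72, 0]
    - [-24, 90, 0]
  twist: [0, 0, 0, 0, 0]
  gripper: [0, 0, 0, 0, 0]

```text
clock: 12.45
ee_pos: [0.4991, -0.0109, 0.0712]
tool_rot: [0.981, 0.193, -0.0, -0.0]
contact_force: [-3.0, 1.1, 3.5]
gripper_width: 0.014
gripper_force: 50.0
```

```bash
python3 - <<'E'
from h import *
go(-.0006,-.15,.071,-1.29);s=ctrl.state();print(s['contact_force'],s['torque'],s['gripper_width'])
E
```

```text
target [ 0.516 -0.138  0.071] shift mm [-33.  124.1   0.2] twist -1.27 now rail -0.0004 -0.0216 0.0712
[-3.03195863  1.11500553  3.49692544] [0.37892134 0.51988473 0.18340349] 0.014046211976120772
```

Emit:
move_arm:
  translation:
    - [-5, 18, 0]
    - [-9, 36, 0]
    - [-14, 54, 0]
    - [-19, 72, 0]
    - [-24, 90, 0]
  twist: [0, 0, 0, 0, 0]
  gripper: [0, 0, 0, 0, 0]

```text
clock: 12.95
ee_pos: [0.5113, -0.1033, 0.0712]
tool_rot: [0.981, 0.193, 0.0, -0.0]
contact_force: [-0.9, 1.2, 3.0]
gripper_width: 0.0139
gripper_force: 50.0
```

Emit:
move_arm:
  translation:
    - [-3, 13, 0]
    - [-6, 23, 0]
    - [-8, 29, 0]
    - [-8, 32, 0]
    - [-8, 32, 0]
  twist: [0, 0, 0, 0, 0]
  gripper: [0, 0, 0, 0, 0]

```text
clock: 13.45
ee_pos: [0.5157, -0.1364, 0.0712]
tool_rot: [0.981, 0.193, -0.0, 0.0]
contact_force: [-5.9, -2.0, 9.0]
gripper_width: 0.0134
gripper_force: 50.0
```

```bash
python3 - <<'E'
from h import *
go(-.0003,-.174,.071,-1.29);s=ctrl.state();print(s['contact_force'],s['torque'],s['gripper_width'])
E
```

```text
target [ 0.519 -0.162  0.071] shift mm [-6.6 24.9  0.2] twist -1.35 now rail -0.0002 -0.1482 0.0712
[-5.87283648 -2.03539356  8.95647707] [-0.32680372  1.01239282  0.2719688 ] 0.013435952498179736
```

Emit:
move_arm:
  translation:
    - [-1, 5, 0]
    - [-2, 9, 0]
    - [-3, 13, 0]
    - [-4, 16, 0]
    - [-4, 16, 0]
  twist: [0, 0, 0, 0, 0]
  gripper: [0, 0, 0, 0, 0]

```text
clock: 13.95
ee_pos: [0.5179, -0.1525, 0.0711]
tool_rot: [0.981, 0.193, -0.001, 0.0]
contact_force: [-5.8, -1.0, 9.7]
gripper_width: 0.0135
gripper_force: 50.0
```

Emit:
move_arm:
  translation:
    - [-0.3, 1, 0]
    - [-0.5, 2, 0]
    - [-0.8, 3, 0]
    - [-1, 4, 0]
    - [-1, 4, 0]
  twist: [0, 0, 0, 0, 0]
  gripper: [0, 0, 0, 0, 0]

```text
clock: 14.45
ee_pos: [0.5183, -0.1555, 0.0711]
tool_rot: [0.981, 0.193, -0.001, -0.0]
contact_force: [-8.1, 1.2, 10.9]
gripper_width: 0.0135
gripper_force: 50.0
```

```bash
python3 - <<'E'
from h import *
go(-.0003,-.174,.071,-1.29);s=ctrl.state();print(s['contact_force'],s['torque'],s['gripper_width'])
E
```

```text
target [ 0.519 -0.162  0.071] shift mm [-1.8  6.2  0.1] twist -1.29 now rail -0.0002 -0.1675 0.0711
[-8.11253406  1.21781524 10.92780401] [0.32448507 1.59176378 0.23760536] 0.013457154484652607
```

Emit:
move_arm:
  translation:
    - [-0.3, 1, 0]
    - [-0.5, 2, 0]
    - [-0.8, 3, 0]
    - [-1, 4, 0]
    - [-1, 4, 0]
  twist: [0, 0, 0, 0, 0]
  gripper: [0, 0, 0, 0, 0]

```text
clock: 14.95
ee_pos: [0.5189, -0.1597, 0.0712]
tool_rot: [0.981, 0.193, -0.001, -0.0]
contact_force: [-7.4, 0.8, 11.6]
gripper_width: 0.0137
gripper_force: 50.0
```

```bash
python3 - <<'E'
from h import *
go(-.0003,-.174,.071,-1.29);s=ctrl.state();print(s['contact_force'],s['torque'],s['gripper_width'])
a=ctrl.read_camera("scene")[210:330,210:360,::-1]
cv2.imwrite("pics/c6.png",cv2.convertScaleAbs(cv2.resize(a,None,fx=5,fy=5,interpolation=cv2.INTER_CUBIC),alpha=1.6))
E
```

```text
target [ 0.519 -0.162  0.071] shift mm [-0.7  2.1  0.2] twist -1.29 now rail -0.0002 -0.1718 0.0712
[-7.36748753  0.80325686 11.64034534] [0.25666118 1.59429365 0.20202131] 0.013740937065870101
```

View pics/c6.png

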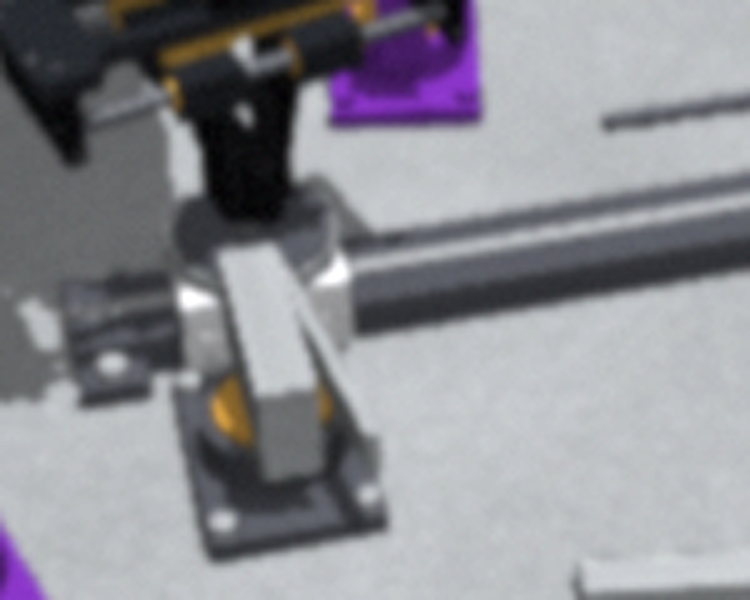

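The blank's near end meets the blade at about (290,275), and there's still an open gap at the far end, (325,400) against (365,430). I'll keep pushing.

Emit:
move_arm:
  translation:
    - [-0.3, 1, 0]
    - [-0.5, 2, 0]
    - [-0.8, 3, 0]
    - [-1, 4, 0]
    - [-1, 4, 0]
  twist: [0, 0, 0, 0, 0]
  gripper: [0, 0, 0, 0, 0]

```text
clock: 15.5
ee_pos: [0.5194, -0.1639, 0.0712]
tool_rot: [0.981, 0.193, -0.001, -0.0]
contact_force: [-7.4, -0.2, 10.9]
gripper_width: 0.0134
gripper_force: 50.0
```

Emit:
move_arm:
  translation:
    - [-0.2, 0.7, 0]
    - [-0.3, 1.4, 0]
    - [-0.5, 2, 0]
    - [-0.5, 2, 0]
    - [-0.5, 2, 0]
  twist: [0, 0, 0, 0, 0]
  gripper: [0, 0, 0, 0, 0]

```text
clock: 16.0
ee_pos: [0.5197, -0.1658, 0.0712]
tool_rot: [0.981, 0.193, -0.001, -0.0]
contact_force: [-7.1, 0.3, 11.1]
gripper_width: 0.0136
gripper_force: 50.0
```

```bash
python3 - <<'E'
from h import *
go(-.0003,-.18,.071,-1.29);s=ctrl.state();print(s['contact_force'],s['torque'],s['gripper_width'])
E
```

```text
target [ 0.52  -0.168  0.071] shift mm [-0.7  2.   0.2] twist -1.29 now rail -0.0001 -0.1779 0.0712
[-7.12508226  0.29126417 11.05376837] [0.31571456 1.65280689 0.24896733] 0.013578702644725976
```

Emit:
move_arm:
  translation:
    - [-0.1, 0.5, 0]
    - [-0.2, 1, 0]
    - [-0.4, 1.5, 0]
    - [-0.5, 2, 0]
    - [-0.5, 2, 0]
  twist: [0, 0, 0, 0, 0]
  gripper: [0, 0, 0, 0, 0]

```text
clock: 16.5
ee_pos: [0.5197, -0.1661, 0.0711]
tool_rot: [0.981, 0.194, -0.001, -0.001]
contact_force: [-10.4, 6.8, 13.8]
gripper_width: 0.0135
gripper_force: 50.0
```

```bash
python3 - <<'E'
from h import *
go(-.0003,-.18,.071,-1.29);s=ctrl.state();print(s['contact_force'],s['torque'],s['gripper_width'])
a=ctrl.read_camera("scene")[250:320,230:310,::-1]
cv2.imwrite("pics/c7.png",cv2.convertScaleAbs(cv2.resize(a,None,fx=8,fy=8,interpolation=cv2.INTER_CUBIC),alpha=1.6))
E
```

```text
target [ 0.52  -0.168  0.071] shift mm [-0.6  1.7  0.1] twist -1.22 now rail -0.0001 -0.1782 0.0711
[-10.36419976   6.78071383  13.75149898] [1.51100469 2.1826851  0.22825312] 0.013471410355537962
```

View pics/c7.png

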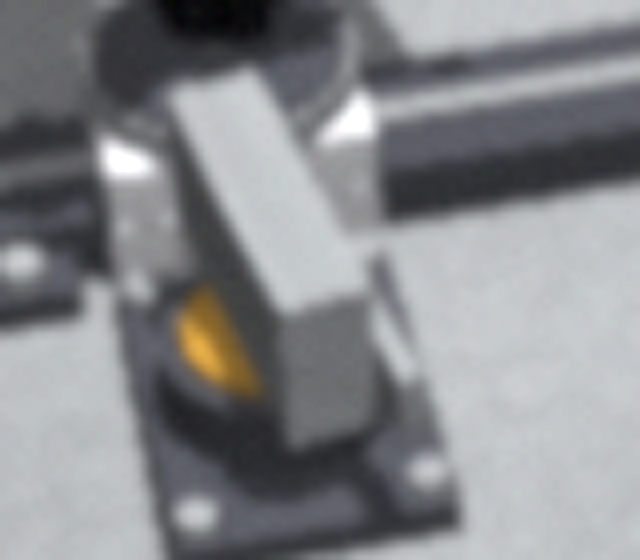

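The blank's side is now parallel to the blade, whose tip shows at (390,340), and the push stopped moving at about 8 N. I'll relax the press, open and lift clear.

Emit:
move_arm:
  translation:
    - [0.2, -0.8, 0]
    - [0.4, -1.5, 0]
    - [0.4, -1.5, 0]
    - [0.4, -1.5, 0]
    - [0.4, -1.5, 0]
  twist: [0, 0, 0, 0, 0]
  gripper: [0, 0, 0, 0.2, 0.4]

```text
clock: 17.05
ee_pos: [0.5206, -0.1664, 0.0706]
tool_rot: [0.981, 0.193, 0.0, -0.0]
contact_force: [1.0, 1.1, -0.5]
gripper_width: 0.0197
gripper_force: 0.0
```

Emit:
move_arm:
  translation:
    - [0, 0, 0]
    - [0, 0, 0]
    - [0, 0, -10]
    - [0, 0, -40]
    - [0, 0, -80]
  twist: [0, 0, 0, 0, 0]
  gripper: [0.4, 0.4, 0.4, 0.4, 0.4]

```text
clock: 17.55
ee_pos: [0.5194, -0.1664, 0.1508]
tool_rot: [0.981, 0.193, -0.001, -0.001]
contact_force: [1.1, 0.5, -0.2]
gripper_width: 0.0348
gripper_force: 0.0
```

Emit:
move_arm:
  translation:
    - [0, 0, -40]
    - [12, -45, -50]
    - [24, -90, -50]
    - [36, -135, -50]
    - [48, -180, -50]
  twist: [0, 0, 0, 0, 0]
  gripper: [0.4, 0.4, 0.4, 0.4, 0.4]

```text
clock: 18.05
ee_pos: [0.4964, 0.0198, 0.2017]
tool_rot: [0.981, 0.193, 0.001, 0.0]
contact_force: [1.1, 0.1, -0.2]
gripper_width: 0.0348
gripper_force: 0.0
```

```bash
python3 - <<'E'
from h import *
a=ctrl.read_camera("top")[170:270,310:440,::-1]
cv2.imwrite("pics/c8.png",cv2.convertScaleAbs(cv2.resize(a,None,fx=6,fy=6,interpolation=cv2.INTER_CUBIC),alpha=1.6))
E
```

```text
(no output)
```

View pics/c8.png

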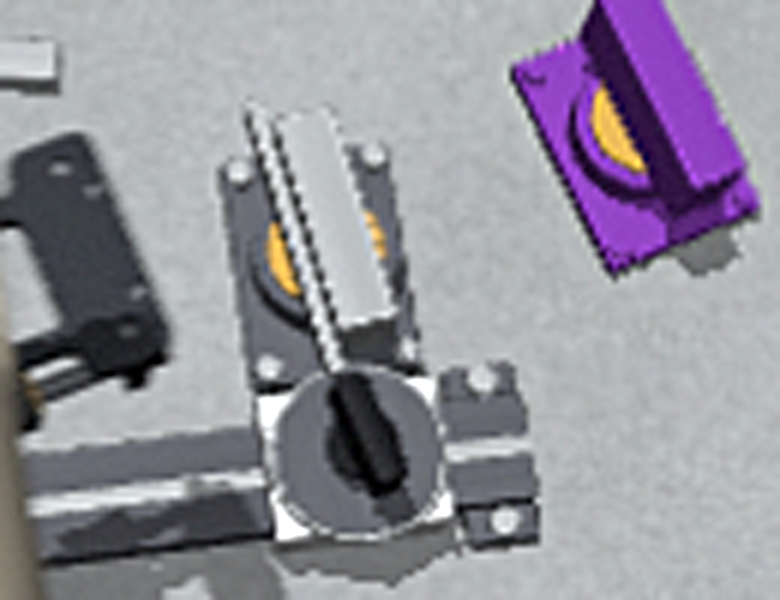

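The blade, from (252,102) to (335,368), lies along the blank, and the knob is turned nearly in line with it. I'll check the angles.

```bash
python3 - <<'E'
from h import *
x=np.array([np.cos(A),np.sin(A)]);y=np.array([-x[1],x[0]])
def P(q,z): return (w("top",cr(q,310,170,6),z)-C)@np.c_[x,y]
p=P([[278,115],[332,108],[393,315],[340,328]],.08);print("blank",p.mean(0),ang(p[0]+p[1]-p[2]-p[3]))
p=P([[252,102],[335,368]],.063);print("blade",p,ang(p[0]-p[1]))
p=P([[350,375],[393,493]],.1);print("wing from y cw",np.pi/2-ang(p[0]-p[1]),np.linalg.norm(p[0]-p[1]))
E
```

```text
blank [ 0.08968182 -0.17694841] 0.12417305568581834
blade [[ 0.14665407 -0.15283651]
 [ 0.03202956 -0.16957241]] 0.14498192453858966
wing from y cw 1.378865265244766 0.04859607286924935
```

```bash
python3 -c "
from workcell import ctrl
print(ctrl.job_done())"
```

```text
the job is handed in; nothing more can be done
None
```

The job is handed in at about 18 s: the blade is locked at the finished part's angle with the knob turned to about 1.3 rad, and the blank lies flat along it (0.124 rad measured, against 0.126–0.132 for the finished part).

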